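# Swap the block stored behind the bottles

### The arm

A 6-joint arm with a two-finger parallel gripper is mounted at the origin on a cart in front of the work surface, level with it; the furniture and walls round the work are solid. World frame = base frame: x ahead of the robot, y to its left, z up, the work surface at z = 0. Lengths are in m, angles in rad, forces in N, time in s.
With the tool pointing down it reaches from about 0.425 to 0.95 m from the base axis. Payload 3.5 kg.
Tool frame: the origin (TCP) lies on the centre line of the jaws, within the pads' length; the fingertips stand 11 mm ahead of it and the grasp point (between the pads) lies 8 mm behind it; z points along the fingers, y is the line along which they close (so a half turn about z gives the same grasp; the last joint's range is limited). The gripper opens to 85 mm and grips with 20 to 120 N. Pads are 22 mm wide; open, the fingers measure 114 mm over their backs; the gripper's body (76 mm by 85 mm) begins 54 mm behind the grasp point. The pads swing forward as they close: fully open they stand 13 mm farther back than shut.
Start: joints at [-1.335, 0.286, 1.577, -0, 1.279, -0.15], TCP at [0.254, -0.625, 0.242] pointing down, gripper open.
Joint ranges: [-2.77, 2.77], [-0.9, 2.22], [0.21, 2.48], [-1.53, 4.67], [0.24, 2.81], [-2.84, 2.84]. Speed limits (rad/s): [2.79, 2.79, 3.14, 3.14, 3.14, 3.14].

### API

Orientations are given as a unit quaternion [x, y, z, w].
In Python, from plant import ctrl gives the robot as it stands.
- The arm moves only by the tool step_arm, never from a script. Its argument "motion" is a list of rows, each an object with "offset": the shift along the tool's x, y, z in m, a list of three; "twist": the turn about the tool's z in degrees. A call has 1 to 12 rows; each row is the pose to reach, as a shift and turn from the pose commanded when the call began, along the tool's axes at that moment; what a row does not reach only later rows make up. A row lasts 1/10 s, in which the tool goes at most 50 mm and 8.59 degrees, less where a joint would pass 70% of its speed; a pose out of reach is approached as far as the arm can. A call with a gripper value outside its range is refused whole. "gripper" is the finger opening in m, from 0 to 0.0854, set as the call begins (left out, the last holds). The fingers move at their own pace and stop on an object; "grip_force" is the grip in N (left out, the last holds). Time passes only in rows, so rows that repeat a pose let the fingers close. It gives the time, the measured TCP pose, the force, the opening and the grip force at its end, in the units of the state.
- ctrl.get_state(): the state, without advancing time (a new reading comes with each control period).
- ctrl.read_camera(name): name is "side" or "top" or "wrist"; returns the picture (480x640x3 uint8, blue, green, red); there is no depth.
- ctrl.calibration(name): a dict with "fx", "fy", "cx", "cy" (pixels), "cam_to_world" (4x4, takes a point from camera to world coordinates). Camera axes: x right, y up, looking along -z (the intrinsics and any distortion apply to the point x, -y, -z); pixel columns grow to the right and rows downward; lengths in m; the calibration is good to about 2 mm. A picture is of the moment at which its call begins: read the wrist's pose just before it. calibration takes no time and is no camera call; for the wrist camera it gives the pose at the moment of the call.
- ctrl.sign_off(): hands the job in; it is judged then, once.
The state is a dict: "time": time; "qpos": joint angles; "dq": joint speeds; "joint_efforts": joint torques, N m; "eef_pos": TCP position; "tcp_rot": TCP orientation; "contact_force": force on the tool from outside, world axes, zero at the start; "wrist_torque": the same for the moment, N m; "opening": opening from 0.0 (shut) to 1.0 (fully open); "finger_force": force on a finger pad.
Only numpy, scipy, OpenCV 4.12 (cv2) and the standard library are available. Lean on these libraries where they do the work, as an engineer would, in place of code of your own. Each camera call takes 0.05 s, during which the arm holds its last target. There are 200 camera calls.

### The job

Swap the block stored in the wooden caddy: first stand both small bottles on the grey mat, then take the red-brown mahogany block out from behind them and lay it flat on the gluing board, lengthwise and centred between the blue stops. Then put the pale maple block in its place in the caddy, centred on the dark rectangle with its 70 mm side along the caddy's back wall, and last stand each bottle upright back on the ring it came from. Do not tip the bottles and leave the beaker where it is.

Things in the scene. Friction and masses are not known exactly. Their poses are not given: they have to be found in the camera images.
- white_bottle_mid (a point): White plastic glue bottle with a blue pointed nozzle, loose, upright, 109 mm tall. The body is 32 mm (own x) by 40 mm (own y), rounded, and goes up to 72 mm above its foot; above that the slim nozzle. The point is on its axis 62 mm above its foot, a good height to grip; z is up. It stands on one of the two rings at the front of the caddy and must return to that same ring.
- amber_bottle_mid (a point): Round amber glass bottle with a black cap and a paper label, loose, upright, 40 mm in diameter, 95 mm tall, straight-sided from the foot up to 54 mm, above that a narrower neck and cap. The point is on its axis 47.5 mm above its foot; z is up. It stands on the other ring of the caddy and must return to that same ring.
- mahogany_mid (a point): Red-brown mahogany block, loose, 44 mm (own x) by 100 mm (own y) by 30 mm high. The point is its centre. At the start it lies in the caddy behind the two bottles, its 100 mm length along the caddy's back wall. It goes to the gluing board.
- maple_mid (a point): Pale maple block, loose, 50 mm (own x) by 70 mm (own y) by 45 mm high. The point is its centre. At the start it lies on the bench, at the far left or far right of the work. It goes into the caddy.
- bay (a point): Centre of the dark inlaid rectangle (54 by 104 mm) on the caddy's floor: the storage place of a block, behind the bottles. The point lies on the floor, 8 mm above the bench; x points to the caddy's back wall (away from the bottles), y along the back wall, z up. It is 8 mm in +x from the caddy's origin; the face of the back wall is 67 mm behind it.
- caddy: Wooden storage caddy, fixed: base board 170 (x) by 200 (y) by 8 mm, back wall (at +x) 30 mm high above the board, cheeks 22 mm high at 90 mm to either side of the bay. Two ring marks of 52 mm diameter lie on the board at x = -50 mm, y = +46 and -46 mm; at the start a bottle stands centred on each. Origin: centre of the underside, on the bench; axes as for the bay.
- side_mat: Grey fabric mat, fixed, 170 mm (own x) by 110 mm (own y), 3 mm thick: the side area on which to stand the bottles meanwhile. It has room for both along its x. Origin: centre of its underside, on the bench. It lies left or right of the caddy (the gluing board on the other side).
- glue_board: Gluing board: pale wooden board, fixed, 164 mm (own x) by 110 mm (own y), 8 mm thick, with a blue stop strip (14 mm wide, 12 mm high above the board) at either end in x; the stops' inner faces are 128 mm apart, the sides in y are open. A darker 100 by 44 mm rectangle in the middle marks where the mahogany block lies, its 100 mm length along x. Origin: centre of the underside, on the bench.
- beaker: Bystander: white ceramic beaker with green leaves, loose, 83 mm in diameter, 92 mm tall, standing on the bench at the far left or far right of the work, on the side where the maple block is not. Leave it where it is. Origin: centre of its underside.

How it is judged:
On the way, in this order (a step that is already met when the one before it is completed fails the run):
1. both bottles stand upright on the grey mat (x of white_bottle_mid in the frame of side_mat between -0.08 and 0.08 m and y of white_bottle_mid in the frame of side_mat between -0.05 and 0.05 m and z of white_bottle_mid in the frame of side_mat between 0.059 and 0.07 m and angle between each of white_bottle_mid, amber_bottle_mid's own z axis and vertical below 0.12 rad and x of amber_bottle_mid in the frame of side_mat between -0.08 and 0.08 m and y of amber_bottle_mid in the frame of side_mat between -0.05 and 0.05 m and z of amber_bottle_mid in the frame of side_mat between 0.0445 and 0.0555 m and linear speed of each of white_bottle, amber_bottle below 0.03 m/s), for 0.2 s.
2. the mahogany block lies on the gluing board, centred between the stops (horizontal distance between mahogany_mid and glue_board below 0.012 m and angle between the y axis of mahogany_mid and the x axis of glue_board, either way round below 0.17 rad and z of mahogany_mid in the frame of glue_board between 0.019 and 0.027 m and linear speed of mahogany below 0.03 m/s), for 0.2 s.
3. the maple block lies in the caddy, where the mahogany block was, the bottles still on the mat (horizontal distance between maple_mid and bay below 0.012 m and angle between the y axis of maple_mid and the y axis of bay, either way round below 0.17 rad and z of maple_mid in the frame of bay between 0.0185 and 0.0265 m and x of white_bottle_mid in the frame of side_mat between -0.08 and 0.08 m and y of white_bottle_mid in the frame of side_mat between -0.05 and 0.05 m and z of white_bottle_mid in the frame of side_mat between 0.059 and 0.07 m and angle between each of white_bottle_mid, amber_bottle_mid's own z axis and vertical below 0.12 rad and x of amber_bottle_mid in the frame of side_mat between -0.08 and 0.08 m and y of amber_bottle_mid in the frame of side_mat between -0.05 and 0.05 m and z of amber_bottle_mid in the frame of side_mat between 0.0445 and 0.0555 m and linear speed of maple below 0.03 m/s), for 0.2 s.
At the end, for the whole second after the job is handed in: Mahogany flat on the gluing board, maple flat on the caddy's dark rectangle, each within 12 mm of the middle and 10 degrees of its direction; each bottle upright within 12 mm of where it stood at the start; all released and at rest (horizontal distance between mahogany_mid and glue_board below 0.012 m and angle between the y axis of mahogany_mid and the x axis of glue_board, either way round below 0.17 rad and z of mahogany_mid in the frame of glue_board between 0.019 and 0.027 m and horizontal distance between maple_mid and bay below 0.012 m and angle between the y axis of maple_mid and the y axis of bay, either way round below 0.17 rad and z of maple_mid in the frame of bay between 0.0185 and 0.0265 m and distance of each of white_bottle_mid, amber_bottle_mid from where it was at the start of the episode below 0.012 m and angle between each of white_bottle_mid, amber_bottle_mid's own z axis and vertical below 0.12 rad and linear speed of each of white_bottle, amber_bottle, mahogany, maple below 0.02 m/s and angular speed of each of white_bottle, amber_bottle, mahogany, maple below 0.2 rad/s); the robot touches nothing.
It fails at once if a bottle is tipped by more than 35 degrees (angle between any of white_bottle_mid, amber_bottle_mid's own z axis and vertical above 0.61 rad).
It fails at once if the beaker is shifted by more than 20 mm or tipped (distance of beaker from where it was at the start of the episode above 0.02 m or angle between beaker's own z axis and vertical above 0.4 rad).
It also fails if it takes over 128 s, if anything falls off the work surface, if the arm or the gripper's body presses on something with over 40 N, if the wrist force passes 120 N, or if a joint passes its speed limit or range.

## Working session

There is one attempt and no reset: what is moved stays moved. The work goes in short steps, Python scripts to look and compute and a tool call to move; the robot and the scene stay as the last step left them, time stands still between calls to the robot, and variables do not carry over. Pictures are saved under pics/ and viewed, at most 18 in all, crops included, and the job is handed in when it is done.

Besides the shell and the picture viewer there is one more tool, called after ">>>" as a command line: name --argument value ..., lists and objects as JSON in quotes. step_arm: Moves the arm, as the interface text tells. Its arguments: {"type":"object","properties":{"motion":{"type":"array"},"gripper":{"type":"number"},"grip_force":{"type":"number"}},"required":["motion"]}

```bash
mkdir -p pics; python3 - <<'E'
from plant import ctrl
import cv2
for n in("top","side"):
    cv2.imwrite(f"pics/{n}0.png",ctrl.read_camera(n)); c=ctrl.calibration(n); print(n,c)
s=ctrl.get_state(); print({k:s[k] for k in("time","eef_pos","tcp_rot","opening")})
E
```

```text
top {'fx': 453.67298985146175, 'fy': 453.67298985146175, 'cx': 321.13048475650277, 'cy': 227.68631894059087, 'cam_to_world': array([[-0.02135173,  0.99917239, -0.03462133,  0.46104415],
       [-0.99976804, -0.02143661, -0.00208223, -0.01651406],
       [-0.00282267,  0.03456884,  0.99939833,  1.03185085],
       [ 0.        ,  0.        ,  0.        ,  1.        ]])}
side {'fx': 526.4585514664625, 'fy': 526.4585514664625, 'cx': 322.84078726173607, 'cy': 239.31550306274727, 'cam_to_world': array([[-0.97170345,  0.15708365, -0.17640051,  0.29900701],
       [-0.23613214, -0.66446035,  0.70903742,  0.7771763 ],
       [-0.00583296,  0.73062793,  0.68275091,  0.83360094],
       [ 0.        ,  0.        ,  0.        ,  1.        ]])}
{'time': 0.1, 'eef_pos': array([ 0.25387568, -0.62481666,  0.24106571]), 'tcp_rot': array([ 9.81453636e-01,  1.91696609e-01, -4.58668439e-05, -1.08123787e-03]), 'opening': 0.9964719159771335}
```

View pics/top0.png

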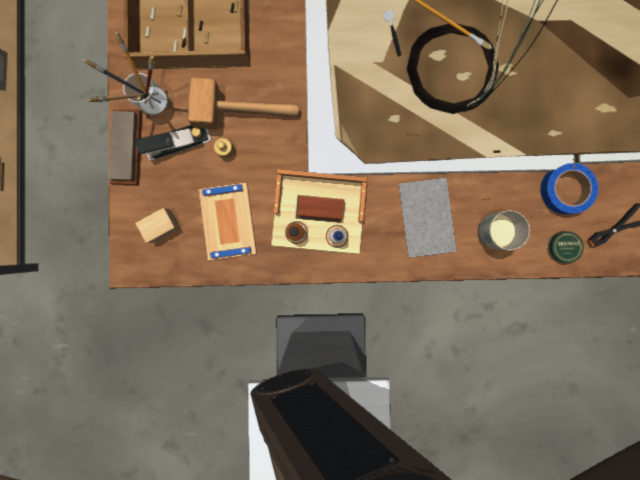

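View pics/side0.png

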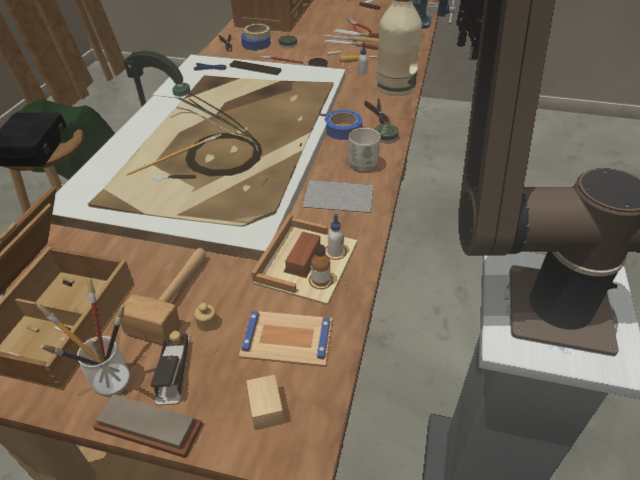

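The top view shows the maple block at (155,225), the glue board at (228,222), the caddy at (320,212) and the amber bottle at (296,232). The white bottle is at (337,236), the mat at (428,217) and the beaker at (503,230). The side view agrees.

```bash
cat > h.py <<'E'
import cv2, numpy as np
from scipy.spatial.transform import Rotation as R
from plant import ctrl
def ray(c,px,z):
    p=np.atleast_2d(np.asarray(px,float)); T=np.array(c["cam_to_world"])
    d=np.c_[(p[:,0]-c["cx"])/c["fx"],-(p[:,1]-c["cy"])/c["fy"],-np.ones(len(p))]@T[:3,:3].T
    o=T[:3,3]; return (o+d*((z-o[2])/d[:,2])[:,None])[:,:2]
def proj(c,P):
    T=np.linalg.inv(np.array(c["cam_to_world"])); q=T[:3,:3]@np.asarray(P)+T[:3,3]
    return np.array([c["cx"]+c["fx"]*q[0]/-q[2],c["cy"]-c["fy"]*q[1]/-q[2]])
def blob(m,box):
    x0,y0,x1,y1=box; k=np.zeros_like(m); k[y0:y1,x0:x1]=m[y0:y1,x0:x1]
    return max(cv2.findContours(k,cv2.RETR_EXTERNAL,cv2.CHAIN_APPROX_NONE)[0],key=cv2.contourArea)
def rect(c,cont,z):
    """centre, sizes (long, short), angle of long side in world, mm/deg"""
    w=ray(c,cont[:,0,:],z)*1000
    (cx,cy),(a,b),t=cv2.minAreaRect(w.astype(np.float32))
    if b>a: a,b,t=b,a,t+90
    return np.round([cx,cy,a,b,(t+90)%180-90],1)
def shot(n,f=None):
    c=ctrl.calibration(n); im=ctrl.read_camera(n)
    if f: cv2.imwrite("pics/"+f,im)
    return c,im
E
python3 - <<'E'
from h import *
c=ctrl.calibration("top"); im=cv2.imread("pics/top0.png"); h=cv2.cvtColor(im,cv2.COLOR_BGR2HSV)
for n,p in dict(maple=(155,222),board=(207,220),inlay=(228,222),mahog=(320,208),caddy=(320,185),mat=(428,217),bench=(180,250),stop=(222,190)).items(): print(n,h[p[1],p[0]])
H,S,V=cv2.split(h); u=lambda b:(b*255).astype(np.uint8)
print("mat",rect(c,blob(u(S<60),(385,170,470,265)),.003))
st=u((H>100)&(H<130)&(S>120))
for b in((190,175,260,200),(190,240,270,265)): print("stop",rect(c,blob(st,b),.02))
print("mahog",rect(c,blob(u(((H<8)|(H>172))&(S>130)),(290,190,350,225)),.038))
print("maple",rect(c,blob(u((V>165)&(S<150)),(125,195,185,250)),.045))
print("caddy",rect(c,blob(u((H>18)&(V>150)),(265,170,372,258)),.008))
cv2.imwrite("pics/crop0.png",cv2.resize(im[165:270,120:460],None,fx=2.3,fy=2.3,interpolation=2))
E
```

```text
maple [ 19  92 234]
board [ 16 111 228]
inlay [ 13 153 214]
mahog [  8 167 133]
caddy [ 19  96 225]
mat [ 15  10 157]
bench [ 13 135 157]
stop [109 171 179]
mat [ 515.3 -255.2  169.8  109.8    5.9]
stop [585.9 207.4  51.9  11.1 -83.1]
stop [445.4 189.9  52.7  10.4 -83.1]Traceback (most recent call last):
  File "<stdin>", line 8, in <module>
  File "h.py", line 13, in blob
    return max(cv2.findContours(k,cv2.RETR_EXTERNAL,cv2.CHAIN_APPROX_NONE)[0],key=cv2.contourArea)
ValueError: max() iterable argument is empty
```

```bash
python3 - <<'E'
from h import *
c=ctrl.calibration("top"); im=cv2.imread("pics/top0.png"); h=cv2.cvtColor(im,cv2.COLOR_BGR2HSV)
H,S,V=cv2.split(h); u=lambda b:(b*255).astype(np.uint8)
print("mahog",rect(c,blob(u((H<11)&(S>140)&(V<160)),(292,192,350,223)),.038))
print("maple",rect(c,blob(u((V>170)&(S<125)),(125,195,185,250)),.045))
print("caddy",rect(c,blob(u((H>15)&(V>190)&(S<130)),(265,170,372,258)),.008))
cv2.imwrite("pics/crop0.png",cv2.resize(im[165:270,120:460],None,fx=2.3,fy=2.3,interpolation=2))
s=ctrl.get_state(); print(R.from_quat(s["tcp_rot"]).as_matrix().round(3))
T=np.array(ctrl.calibration("wrist")["cam_to_world"]); M=R.from_quat(s["tcp_rot"]).as_matrix()
print("wristcam in tool",(M.T@(T[:3,3]-s["eef_pos"])).round(3),(M.T@T[:3,:3]).round(2),ctrl.calibration("wrist")["fx"])
E
```

```text
mahog [540.  -13.9  98.4  43.6  83.6]
maple [509.8 350.   71.   50.5 -62. ]
caddy [524.4  -7.7 199.8 152.3  83.5]
[[ 0.927  0.376 -0.001]
 [ 0.376 -0.927  0.002]
 [ 0.    -0.002 -1.   ]]
wristcam in tool [ 0.077 -0.    -0.131] [[-0.    0.95  0.3 ]
 [ 1.    0.    0.  ]
 [-0.    0.3  -0.95]] 426.8534401264988
```

View pics/crop0.png

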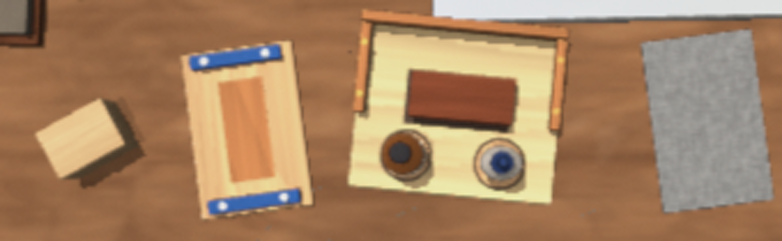

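The crop shows the amber bottle on the caddy's left ring (crop 405,155) and the white one on the right ring (500,163). The maple block is at far left. I'll go above the caddy for a wrist view.

```bash
cat >> h.py <<'E'
def goto(x,y,z,yaw):
    """mm, deg -> offset (m, tool axes) and twist"""
    s=ctrl.get_state(); M=R.from_quat(s["tcp_rot"]).as_matrix()
    cur=np.degrees(np.arctan2(M[1,0],M[0,0]))
    o=M.T@(np.array([x,y,z])/1000-s["eef_pos"])
    print("offset",o.round(4),"twist",round(cur-yaw,1),"| dist",np.linalg.norm(o).round(3))
E
python3 -c "
from h import *
goto(480,-10,250,-6.5)"
```

```text
offset [ 0.4409 -0.4846 -0.0078] twist 28.6 | dist 0.655
```

>>> step_arm --motion '[{"offset":[0.015,-0.016,0],"twist":2},{"offset":[0.045,-0.05,0],"twist":5},{"offset":[0.075,-0.083,0],"twist":8},{"offset":[0.108,-0.118,0],"twist":12},{"offset":[0.14,-0.154,0],"twist":16},{"offset":[0.173,-0.19,0],"twist":20},{"offset":[0.206,-0.226,-0.002],"twist":24},{"offset":[0.239,-0.262,-0.004],"twist":26},{"offset":[0.271,-0.298,-0.005],"twist":28},{"offset":[0.304,-0.334,-0.006],"twist":28.6},{"offset":[0.337,-0.37,-0.007],"twist":28.6},{"offset":[0.37,-0.407,-0.008],"twist":28.6}]' --gripper 0.065

```text
time: 1.3
eef_pos: [0.4437, -0.107, 0.2502]
tcp_rot: [0.998, -0.057, 0.0, 0.0]
contact_force: [1.3, -0.7, -0.1]
opening: 0.76
finger_force: 0.0
```

```bash
python3 -c "
from h import *
goto(480,-10,250,-6.5);print(ctrl.get_state()['contact_force'],ctrl.get_state()['opening'])"
```

```text
offset [ 0.025  -0.1005  0.0002] twist -0.0 | dist 0.104
[ 1.27066397 -0.70823051 -0.13681605] 0.7602984395571577
```

>>> step_arm --motion '[{"offset":[0.007,-0.03,0],"twist":0},{"offset":[0.015,-0.06,0],"twist":0},{"offset":[0.02,-0.082,0],"twist":0},{"offset":[0.025,-0.1,0],"twist":0},{"offset":[0.025,-0.1,0],"twist":0},{"offset":[0.025,-0.1,0],"twist":0}]'

```text
time: 1.9
eef_pos: [0.4795, -0.0124, 0.2499]
tcp_rot: [0.998, -0.056, -0.001, 0.0]
contact_force: [-0.1, 0.4, -0.2]
opening: 0.761
finger_force: 0.0
```

```bash
python3 -c "
from h import *
c,im=shot('wrist','w1.png');print(ctrl.get_state()['eef_pos'])
import pickle;pickle.dump(c,open('w1.pkl','wb'))
for n,P in dict(amber=(.4875,.0384,.103),ambf=(.4875,.0384,.008),white=(.477,-.053,.117),whitef=(.477,-.053,.008),mah=(.54,-.014,.038)).items(): print(n,proj(c,P).round())"
```

```text
[ 0.47949662 -0.01285767  0.24995856]
amber [242. 225.]
ambf [260. 198.]
white [382. 231.]
whitef [364. 198.]
mah [312. 132.]
```

View pics/w1.png

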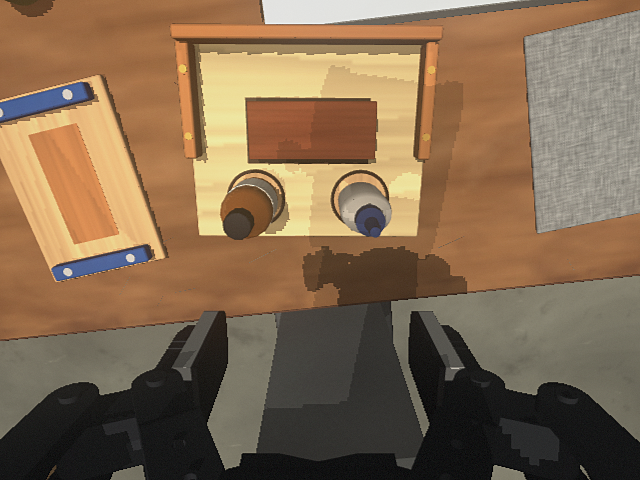

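The wrist view shows the amber cap at about (238,224) and the white nozzle tip at about (373,235). The ring's left and right edges are at about x=331 and 390 for white. The mahogany top spans (246..376, 98..162).

```bash
python3 -c "
from h import *
import pickle;c=pickle.load(open('w1.pkl','rb'));im=cv2.imread('pics/w1.png')
h=cv2.cvtColor(im,cv2.COLOR_BGR2HSV);H,S,V=cv2.split(h);u=lambda b:(b*255).astype(np.uint8)
print('mah',rect(c,blob(u((H<11)&(S>140)&(V<170)),(235,90,390,161)),.038))
print('mat corner', ray(c,[(525,38),(537,233)],.003)*1000)
def circ(m,b,z):
  k=blob(m,b);(x,y),r=cv2.minEnclosingCircle(k);w=ray(c,[(x,y)],z)[0]*1000;print(b,x,y,r,w.round(1))
circ(u(V<95),(215,200,260,245),.1) 
circ(u((H>105)&(H<130)&(S>100)&(V>40)),(350,195,395,245),.085)
circ(u((S<40)&(V>130)),(335,175,395,235),.075)
print('tip',ray(c,[(374,235)],.117)*1000,'rings',ray(c,[(257,198),(360.5,199)],.008)*1000)
cv2.imwrite('pics/w1c.png',cv2.resize(im[90:250,205:405],None,fx=3.7,fy=3.7,interpolation=2))
"
```

```text
mah [541.2 -14.   99.2  42.9  83.5]
mat corner [[ 591.5381848  -192.89205291]
 [ 425.07017197 -209.04016069]]
(215, 200, 260, 245) 238.5 223.5 16.324926376342773 [488.3  41.3]
(350, 195, 395, 245) 374.0 236.0 9.999999747378752e-05 [464.4 -51.1]
(335, 175, 395, 235) 388.0 222.0 9.999999747378752e-05 [471.  -63.3]
tip [[474.9816134  -47.89093873]] rings [[487.47613735  41.38246677]
 [476.21014805 -49.71180067]]
```

View pics/w1c.png

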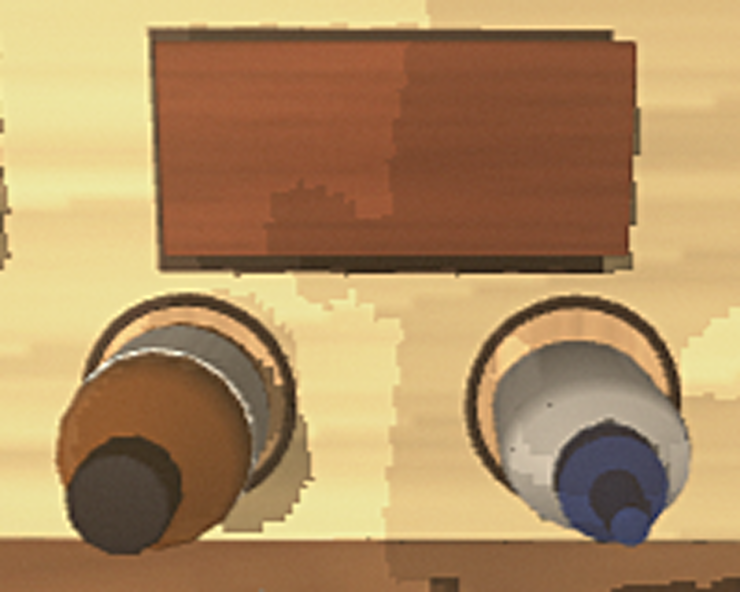

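```bash
python3 -c "
from h import *
goto(476,-49,62,-6.7);goto(488,41.5,62,-6.7)"
```

```text
offset [0.0008 0.0363 0.188 ] twist 0.2 | dist 0.191
offset [ 0.0024 -0.055   0.1879] twist 0.2 | dist 0.196
```

>>> step_arm --motion '[{"offset":[0.001,0.02,0],"twist":0},{"offset":[0.001,0.036,0.01],"twist":0},{"offset":[0.001,0.036,0.03],"twist":0},{"offset":[0.001,0.036,0.055],"twist":0},{"offset":[0.001,0.036,0.08],"twist":0},{"offset":[0.001,0.036,0.105],"twist":0},{"offset":[0.001,0.036,0.13],"twist":0},{"offset":[0.001,0.036,0.15],"twist":0},{"offset":[0.001,0.036,0.17],"twist":0},{"offset":[0.001,0.036,0.182],"twist":0},{"offset":[0.001,0.036,0.188],"twist":0},{"offset":[0.001,0.036,0.188],"twist":0}]'

```text
time: 3.15
eef_pos: [0.4764, -0.0487, 0.0619]
tcp_rot: [0.998, -0.057, -0.001, -0.0]
contact_force: [0.7, 0.3, -0.0]
opening: 0.76
finger_force: 0.0
```

```bash
python3 -c "
from h import *
goto(476,-49,62,-6.7)
c,im=shot('wrist','w2.png')"
```

```text
offset [-0.0003  0.0003 -0.0001] twist 0.2 | dist 0.0
```

View pics/w2.png

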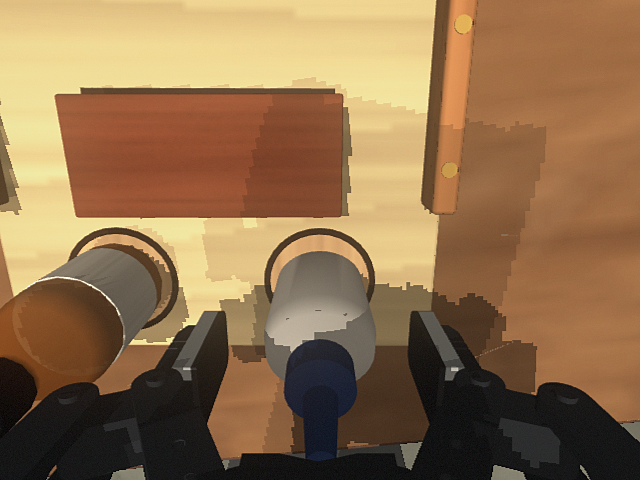

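The nozzle is centred at column 320 between the jaws, which stand at 225 and 410. Closing.

>>> step_arm --motion '[{"offset":[0,0,0],"twist":0},{"offset":[0,0,0],"twist":0},{"offset":[0,0,0],"twist":0},{"offset":[0,0,0],"twist":0},{"offset":[0,0,0],"twist":0},{"offset":[0,0,0],"twist":0},{"offset":[0,0,0],"twist":0},{"offset":[0,0,0],"twist":0},{"offset":[0,0,0],"twist":0},{"offset":[0,0,-0.01],"twist":0},{"offset":[0,0,-0.03],"twist":0},{"offset":[0,0,-0.06],"twist":0}]' --gripper 0.01 --grip_force 35

```text
time: 4.4
eef_pos: [0.4748, -0.0477, 0.1212]
tcp_rot: [0.998, -0.057, -0.003, -0.001]
contact_force: [-0.7, -0.6, -0.7]
opening: 0.437
finger_force: 35.2
```

```bash
python3 -c "
from h import *
print('mat near/far -+40', )
m=np.array([515.3,-255.2]);d=np.array([.9947,.1028])
print(m-42*d,m+42*d)
x,y=m-42*d
goto(x,y,150,5.9)"
```

```text
mat near/far -+40
[ 473.5226 -259.5176] [ 557.0774 -250.8824]
offset [ 0.0225  0.2106 -0.0292] twist -12.4 | dist 0.214
```

>>> step_arm --motion '[{"offset":[0.001,0.008,-0.01],"twist":-0.5},{"offset":[0.003,0.026,-0.02],"twist":-1.5},{"offset":[0.005,0.05,-0.028],"twist":-3},{"offset":[0.008,0.076,-0.028],"twist":-4.5},{"offset":[0.011,0.102,-0.028],"twist":-6},{"offset":[0.014,0.128,-0.028],"twist":-7.5},{"offset":[0.016,0.154,-0.028],"twist":-9},{"offset":[0.019,0.178,-0.028],"twist":-10.5},{"offset":[0.021,0.196,-0.028],"twist":-11.6},{"offset":[0.0225,0.207,-0.028],"twist":-12.4},{"offset":[0.0225,0.2106,-0.028],"twist":-12.4},{"offset":[0.0225,0.2106,-0.028],"twist":-12.4}]'

```text
time: 5.6
eef_pos: [0.4748, -0.2605, 0.1497]
tcp_rot: [0.999, 0.051, -0.0, -0.0]
contact_force: [0.5, -0.3, -1.0]
opening: 0.434
finger_force: 35.2
```

```bash
python3 -c "
from h import *
goto(473.5,-259.5,57,5.9); s=ctrl.get_state();print(s['eef_pos'],s['opening'],s['contact_force'])"
```

```text
offset [-0.0011 -0.001   0.0927] twist -0.1 | dist 0.093
[ 0.4747545  -0.26048465  0.14971989] 0.43350896803183775 [ 0.48598069 -0.29175843 -0.96208166]
```

>>> step_arm --motion '[{"offset":[0,0,0.01],"twist":0},{"offset":[0,0,0.03],"twist":0},{"offset":[0,0,0.05],"twist":0},{"offset":[0,0,0.066],"twist":0},{"offset":[0,0,0.076],"twist":0},{"offset":[0,0,0.082],"twist":0},{"offset":[0,0,0.086],"twist":0},{"offset":[0,0,0.089],"twist":0},{"offset":[0,0,0.091],"twist":0},{"offset":[0,0,0.092],"twist":0},{"offset":[0,0,0.092],"twist":0}]'

```text
time: 6.7
eef_pos: [0.4756, -0.2604, 0.0588]
tcp_rot: [0.999, 0.051, 0.0, 0.0]
contact_force: [0.3, 0.1, 0.7]
opening: 0.432
finger_force: 35.3
```

```bash
python3 -c "
from h import *
s=ctrl.get_state();print(s['eef_pos'],s['opening'],s['contact_force'])"
```

```text
[ 0.475618   -0.26044611  0.05883826] 0.4318316034654696 [0.33552103 0.12830491 0.74521556]
```

>>> step_arm --motion '[{"offset":[0,0,0.0005],"twist":0},{"offset":[0,0,0],"twist":0},{"offset":[0,0,0],"twist":0},{"offset":[0,0,0],"twist":0},{"offset":[0,0,0],"twist":0},{"offset":[0,0,0],"twist":0},{"offset":[0,0,-0.01],"twist":0},{"offset":[0,0,-0.03],"twist":0},{"offset":[0,0,-0.06],"twist":0},{"offset":[0,0,-0.09],"twist":0},{"offset":[0,0,-0.11],"twist":0},{"offset":[0,0,-0.11],"twist":0}]' --gripper 0.07

```text
time: 7.9
eef_pos: [0.4773, -0.2617, 0.173]
tcp_rot: [0.999, 0.052, 0.003, 0.003]
contact_force: [-0.0, -0.1, -0.3]
opening: 0.821
finger_force: 0.0
```

```bash
python3 -c "
from h import *
c,im=shot('wrist','w3.png')
goto(488,41.5,170,-6.7);goto(488,41.5,47.5,-6.7)
print(proj(c,(.475,-.260,.112)))"
```

```text
offset [ 0.0429 -0.2996 -0.0003] twist 12.6 | dist 0.303
offset [ 0.0425 -0.3     0.1222] twist 12.6 | dist 0.327
[313.93959553 280.74455562]
```

View pics/w3.png

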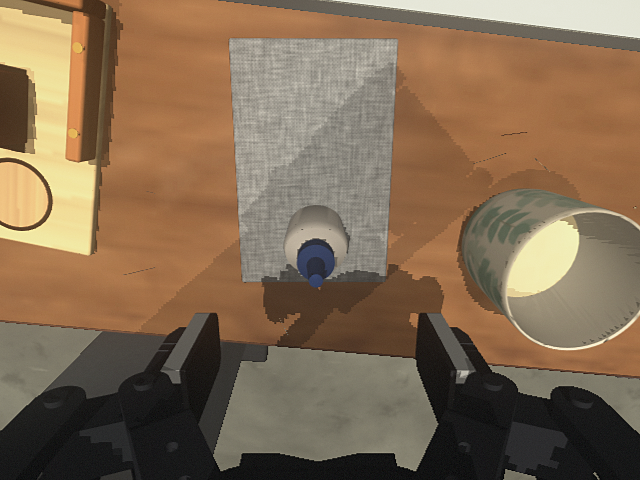

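The white bottle stands upright on the mat (nozzle near (316,280)), with the beaker well to the right. Next, the amber bottle.

>>> step_arm --motion '[{"offset":[0.001,-0.01,0],"twist":0.5},{"offset":[0.005,-0.035,0],"twist":2},{"offset":[0.01,-0.07,0],"twist":4},{"offset":[0.015,-0.108,0],"twist":6},{"offset":[0.021,-0.148,0],"twist":8},{"offset":[0.027,-0.188,0],"twist":10},{"offset":[0.032,-0.225,0],"twist":11.5},{"offset":[0.037,-0.258,0],"twist":12.6},{"offset":[0.041,-0.284,0],"twist":12.6},{"offset":[0.043,-0.298,0],"twist":12.6},{"offset":[0.043,-0.3,0],"twist":12.6},{"offset":[0.043,-0.3,0.01],"twist":12.6}]' --gripper 0.065

```text
time: 9.15
eef_pos: [0.4878, 0.0425, 0.1587]
tcp_rot: [0.998, -0.058, 0.001, 0.0]
contact_force: [0.6, -1.7, 0.5]
opening: 0.763
finger_force: 0.0
```

```bash
python3 -c "
from h import *
goto(488,41.5,47.5,-6.7)
c,im=shot('wrist','w4.png')
h=cv2.cvtColor(im,cv2.COLOR_BGR2HSV);H,S,V=cv2.split(h);u=lambda b:(b*255).astype(np.uint8)
print(proj(c,(.488,.0415,.103)),proj(c,(.488,.0415,.008)))
"
```

```text
offset [1.000e-04 9.000e-04 1.112e-01] twist 0.0 | dist 0.111
[320.7694687  279.64432901] [319.81792527 227.21700901]
```

View pics/w4.png

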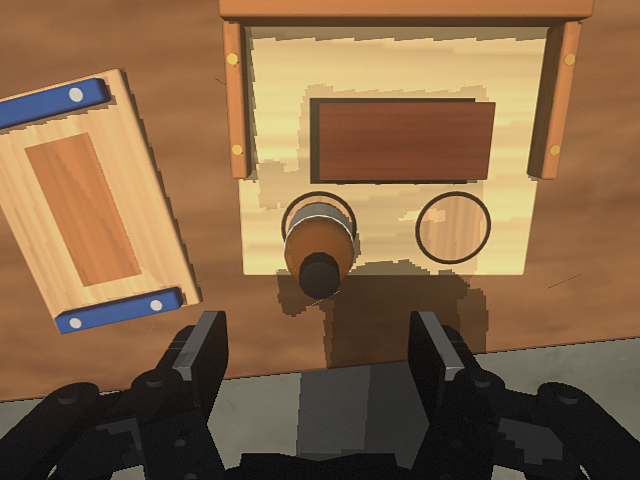

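The amber cap is at (320,277), in line with the jaws. I'll descend and grip.

>>> step_arm --motion '[{"offset":[0,0,0.015],"twist":0},{"offset":[0,0,0.04],"twist":0},{"offset":[0,0,0.065],"twist":0},{"offset":[0,0,0.085],"twist":0},{"offset":[0,0,0.1],"twist":0},{"offset":[0,0,0.108],"twist":0},{"offset":[0,0,0.111],"twist":0},{"offset":[0,0,0.111],"twist":0},{"offset":[0,0,0.111],"twist":0}]'

```text
time: 10.1
eef_pos: [0.4879, 0.0423, 0.0481]
tcp_rot: [0.998, -0.059, 0.001, 0.0]
contact_force: [0.7, 0.1, -0.0]
opening: 0.76
finger_force: 0.0
```

>>> step_arm --motion '[{"offset":[0,0,0],"twist":0},{"offset":[0,0,0],"twist":0},{"offset":[0,0,0],"twist":0},{"offset":[0,0,0],"twist":0},{"offset":[0,0,0],"twist":0},{"offset":[0,0,0],"twist":0},{"offset":[0,0,0],"twist":0},{"offset":[0,0,0],"twist":0},{"offset":[0,0,0],"twist":0},{"offset":[0,0,-0.01],"twist":0},{"offset":[0,0,-0.03],"twist":0},{"offset":[0,0,-0.06],"twist":0}]' --gripper 0.01

```text
time: 11.3
eef_pos: [0.4851, 0.043, 0.1061]
tcp_rot: [0.998, -0.058, -0.003, -0.0]
contact_force: [0.1, 0.0, -0.3]
opening: 0.46
finger_force: 35.4
```

```bash
python3 -c "
from h import *
goto(557,-251,165,5.9); s=ctrl.get_state();print(s['eef_pos'],s['opening'],s['contact_force'])"
```

```text
offset [ 0.1054  0.2836 -0.0596] twist -12.6 | dist 0.308
[0.48508617 0.04297162 0.10606397] 0.4598601834929365 [ 0.08859281  0.0013407  -0.26828637]
```

>>> step_arm --motion '[{"offset":[0.003,0.007,-0.015],"twist":-0.5},{"offset":[0.01,0.026,-0.035],"twist":-1.5},{"offset":[0.02,0.055,-0.05],"twist":-3},{"offset":[0.033,0.088,-0.05],"twist":-4.5},{"offset":[0.046,0.124,-0.05],"twist":-6},{"offset":[0.06,0.16,-0.05],"twist":-7.5},{"offset":[0.073,0.196,-0.05],"twist":-9},{"offset":[0.085,0.229,-0.05],"twist":-10.5},{"offset":[0.095,0.256,-0.05],"twist":-11.6},{"offset":[0.102,0.275,-0.05],"twist":-12.6},{"offset":[0.105,0.2835,-0.05],"twist":-12.6},{"offset":[0.105,0.2835,-0.05],"twist":-12.6}]'

```text
time: 12.5
eef_pos: [0.5582, -0.2517, 0.157]
tcp_rot: [0.999, 0.051, -0.0, -0.0]
contact_force: [0.1, 0.4, -1.3]
opening: 0.459
finger_force: 35.5
```

```bash
python3 -c "
from h import *
goto(557,-251,43,5.9); s=ctrl.get_state();print(s['eef_pos'],s['opening'],s['contact_force'])"
```

```text
offset [-0.001  -0.0007  0.114 ] twist -0.1 | dist 0.114
[ 0.55818484 -0.25169715  0.15702404] 0.45906372351004326 [ 0.11496448  0.39885506 -1.33917077]
```

>>> step_arm --motion '[{"offset":[0,0,0.012],"twist":0},{"offset":[0,0,0.035],"twist":0},{"offset":[0,0,0.06],"twist":0},{"offset":[0,0,0.082],"twist":0},{"offset":[0,0,0.096],"twist":0},{"offset":[0,0,0.104],"twist":0},{"offset":[0,0,0.109],"twist":0},{"offset":[0,0,0.112],"twist":0},{"offset":[0,0,0.1135],"twist":0},{"offset":[0,0,0.114],"twist":0},{"offset":[0,0,0.114],"twist":0}]'

```text
time: 13.6
eef_pos: [0.5588, -0.2514, 0.044]
tcp_rot: [0.999, 0.051, 0.0, 0.0]
contact_force: [0.5, -0.1, -0.8]
opening: 0.452
finger_force: 35.5
```

>>> step_arm --motion '[{"offset":[0,0,0.0],"twist":0},{"offset":[0,0,0],"twist":0},{"offset":[0,0,0],"twist":0},{"offset":[0,0,0],"twist":0},{"offset":[0,0,0],"twist":0},{"offset":[0,0,0],"twist":0},{"offset":[0,0,-0.01],"twist":0},{"offset":[0,0,-0.03],"twist":0},{"offset":[0,0,-0.06],"twist":0},{"offset":[0,0,-0.09],"twist":0},{"offset":[0,0,-0.12],"twist":0},{"offset":[0,0,-0.14],"twist":0}]' --gripper 0.07

```text
time: 14.8
eef_pos: [0.5593, -0.2517, 0.1871]
tcp_rot: [0.999, 0.052, 0.002, 0.001]
contact_force: [-0.1, -0.2, -0.4]
opening: 0.817
finger_force: 0.0
```

```bash
python3 -c "
from h import *
goto(541,-14,190,-6.5)
c,im=shot('side','s5.png')
cv2.imwrite('pics/s5c.png',cv2.resize(im[120:320,200:440],None,fx=3,fy=3,interpolation=2))"
```

```text
offset [ 0.0063 -0.2383 -0.0035] twist 12.4 | dist 0.238
```

View pics/s5c.png

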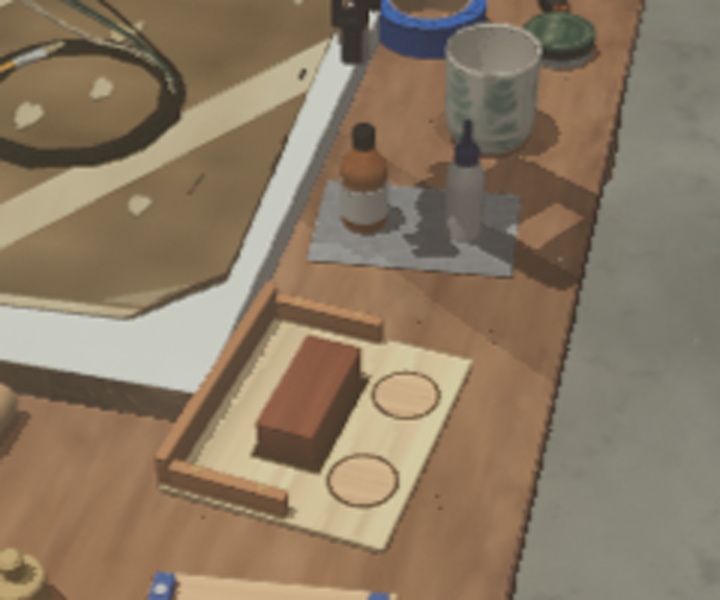

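Both bottles stand upright on the mat, amber at (363,185) and white at (465,190). Next is the mahogany block, with the jaws turned across its 44 mm side.

>>> step_arm --motion '[{"offset":[0,-0.008,0],"twist":-5},{"offset":[0,-0.03,0],"twist":-12},{"offset":[0.001,-0.056,0],"twist":-19},{"offset":[0.002,-0.084,0],"twist":-26},{"offset":[0.003,-0.112,0],"twist":-33},{"offset":[0.004,-0.14,0],"twist":-40},{"offset":[0.005,-0.168,0],"twist":-47},{"offset":[0.006,-0.193,0],"twist":-54},{"offset":[0.006,-0.214,0],"twist":-61},{"offset":[0.006,-0.229,0],"twist":-68},{"offset":[0.006,-0.237,0],"twist":-74},{"offset":[0.006,-0.238,0],"twist":-77.6}]'

```text
time: 16.05
eef_pos: [0.5394, -0.0126, 0.183]
tcp_rot: [0.744, 0.668, -0.0, -0.0]
contact_force: [-0.4, 0.3, 0.3]
opening: 0.82
finger_force: 0.0
```

```bash
python3 -c "
from h import *
s=ctrl.get_state();print(s['qpos'].round(2),s['eef_pos'])
c,im=shot('wrist','w6.png')
h=cv2.cvtColor(im,cv2.COLOR_BGR2HSV);H,S,V=cv2.split(h);u=lambda b:(b*255).astype(np.uint8)
k=blob(u((H<11)&(S>140)&(V<170)),(200,40,450,310)); print(cv2.boundingRect(k),'mah',rect(c,k,.038))
goto(541,-14,23,83.5)
"
```

```text
[-0.21  0.05  1.96  0.    1.13 -0.1 ] [ 0.53942092 -0.01261936  0.18304575]
(287, 157, 68, 101) mah [542.7   1.6  67.5  43.9  83.7]
offset [-0.0009  0.0016  0.1601] twist 0.3 | dist 0.16
```

View pics/w6.png

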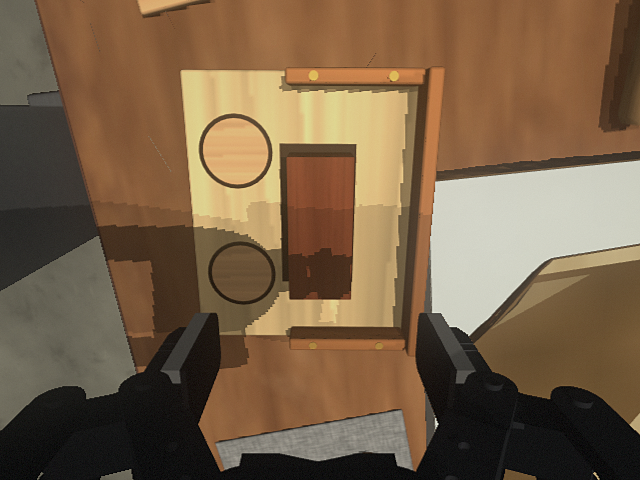

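The mahogany top spans columns 287–355 and rows 156–299, centred between the jaws. The rings are at (236,151) and (242,273).

```bash
python3 -c "
from h import *
c=ctrl.calibration('wrist')
w=ray(c,[(287,156),(355,156),(352,299),(289,299)],.038)*1000;print(w.mean(0))
print(ray(c,[(236,151),(242,273)],.008)*1000)
x,y=w.mean(0);goto(x,y,23,83.5)"
```

```text
[541.47898291 -14.10634536]
[[487.69449138  42.28628778]
 [477.0567762  -49.1317684 ]]
offset [-0.001   0.0021  0.1601] twist 0.3 | dist 0.16
```

>>> step_arm --motion '[{"offset":[-0.001,0.002,0.015],"twist":0.3},{"offset":[-0.001,0.002,0.045],"twist":0.3},{"offset":[-0.001,0.002,0.08],"twist":0.3},{"offset":[-0.001,0.002,0.11],"twist":0.3},{"offset":[-0.001,0.002,0.132],"twist":0.3},{"offset":[-0.001,0.002,0.147],"twist":0.3},{"offset":[-0.001,0.002,0.156],"twist":0.3},{"offset":[-0.001,0.002,0.16],"twist":0.3},{"offset":[-0.001,0.002,0.16],"twist":0.3},{"offset":[-0.001,0.002,0.16],"twist":0.3}]'

```text
time: 17.1
eef_pos: [0.5427, -0.0152, 0.0244]
tcp_rot: [0.748, 0.664, 0.001, 0.001]
contact_force: [0.3, 0.1, 0.2]
opening: 0.821
finger_force: 0.0
```

>>> step_arm --motion '[{"offset":[0,0,0],"twist":0},{"offset":[0,0,0],"twist":0},{"offset":[0,0,0],"twist":0},{"offset":[0,0,0],"twist":0},{"offset":[0,0,0],"twist":0},{"offset":[0,0,0],"twist":0},{"offset":[0,0,0],"twist":0},{"offset":[0,0,0],"twist":0},{"offset":[0,0,0],"twist":0},{"offset":[0,0,-0.01],"twist":0},{"offset":[0,0,-0.03],"twist":0},{"offset":[0,0,-0.06],"twist":0}]' --gripper 0.02 --grip_force 50

```text
time: 18.3
eef_pos: [0.5394, -0.0145, 0.0817]
tcp_rot: [0.748, 0.664, -0.002, -0.002]
contact_force: [-0.2, 0.1, -0.3]
opening: 0.501
finger_force: 52.8
```

```bash
python3 -c "
from h import *
goto(515.5,198.7,110,7.1); s=ctrl.get_state();print(s['eef_pos'],s['opening'],s['contact_force'])"
```

```text
offset [ 0.2089 -0.0492 -0.0278] twist 76.1 | dist 0.216
[ 0.53940967 -0.0145481   0.08174243] 0.5012079354861781 [-0.2150724   0.10617099 -0.31105519]
```

>>> step_arm --motion '[{"offset":[0.005,-0.001,-0.015],"twist":3},{"offset":[0.018,-0.004,-0.025],"twist":9},{"offset":[0.038,-0.009,-0.028],"twist":16},{"offset":[0.06,-0.014,-0.028],"twist":23},{"offset":[0.083,-0.02,-0.028],"twist":30},{"offset":[0.108,-0.025,-0.028],"twist":37},{"offset":[0.133,-0.031,-0.028],"twist":44},{"offset":[0.157,-0.037,-0.028],"twist":51},{"offset":[0.179,-0.042,-0.028],"twist":58},{"offset":[0.197,-0.046,-0.028],"twist":65},{"offset":[0.207,-0.049,-0.028],"twist":72},{"offset":[0.209,-0.049,-0.028],"twist":76.1}]'

```text
time: 19.5
eef_pos: [0.5167, 0.1994, 0.1109]
tcp_rot: [0.998, 0.061, -0.001, -0.0]
contact_force: [-0.4, 0.3, -1.0]
opening: 0.502
finger_force: 52.8
```

```bash
python3 -c "
from h import *
c,im=shot('top','t7.png')
cc,iw=shot('wrist','w7.png')
goto(515.5,198.7,26,7.1); s=ctrl.get_state();print(s['eef_pos'],s['opening'],s['contact_force'])
h=cv2.cvtColor(iw,cv2.COLOR_BGR2HSV);H,S,V=cv2.split(h);u=lambda b:(b*255).astype(np.uint8)
m=u((H>100)&(H<130)&(S>120)&(V>60))
for k in cv2.findContours(m,cv2.RETR_EXTERNAL,cv2.CHAIN_APPROX_NONE)[0]:
  if cv2.contourArea(k)>300: print(cv2.boundingRect(k),rect(cc,k,.02))
h=cv2.cvtColor(im,cv2.COLOR_BGR2HSV);H,S,V=cv2.split(h)
k=blob(u((H>8)&(H<25)&(V>60)&(V<150)&(S>60)),(285,185,365,230)); print('inlay',rect(c,k,.008))
"
```

```text
offset [-0.0014 -0.0002  0.0849] twist 0.1 | dist 0.085
[0.5170546  0.19873221 0.11092828] 0.5084211281546728 [ 0.99179246  0.56043904 -1.09866932]
(232, 110, 178, 25) [587.2 206.8  88.2  11.6 -83.5]
inlay [540.2  -9.8 101.5  52.1  83.1]
```

View pics/w7.png

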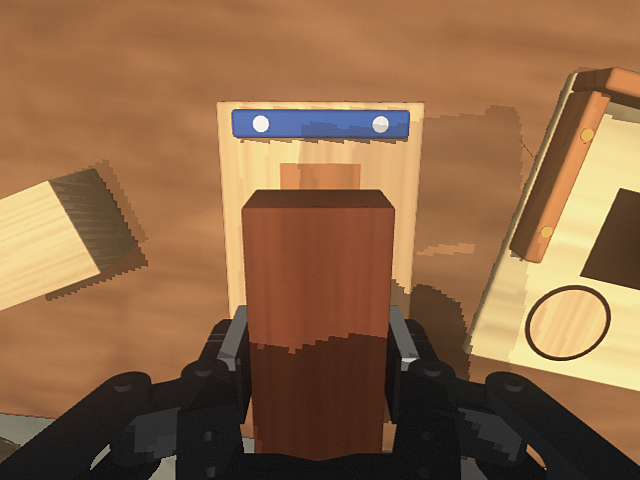

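The block hangs centred over the board. The far stop is at (320,124) and the inlay lines up at (320,175). Lowering.

>>> step_arm --motion '[{"offset":[-0.001,0,0.012],"twist":0},{"offset":[-0.001,0,0.034],"twist":0},{"offset":[-0.001,0,0.055],"twist":0},{"offset":[-0.001,0,0.07],"twist":0},{"offset":[-0.001,0,0.078],"twist":0},{"offset":[-0.001,0,0.082],"twist":0},{"offset":[-0.001,0,0.084],"twist":0},{"offset":[-0.001,0,0.086],"twist":0},{"offset":[-0.001,0,0.086],"twist":0},{"offset":[-0.001,0,0.086],"twist":0}]'

```text
time: 20.6
eef_pos: [0.5173, 0.1983, 0.026]
tcp_rot: [0.998, 0.062, 0.001, -0.0]
contact_force: [0.1, 0.5, -1.7]
opening: 0.499
finger_force: 52.8
```

>>> step_arm --motion '[{"offset":[0,0,0.0],"twist":0},{"offset":[0,0,0],"twist":0},{"offset":[0,0,0],"twist":0},{"offset":[0,0,0],"twist":0},{"offset":[0,0,0],"twist":0},{"offset":[0,0,0],"twist":0},{"offset":[0,0,-0.01],"twist":0},{"offset":[0,0,-0.03],"twist":0},{"offset":[0,0,-0.06],"twist":0},{"offset":[0,0,-0.09],"twist":0},{"offset":[0,0,-0.12],"twist":0},{"offset":[0,0,-0.15],"twist":0}]' --gripper 0.07

```text
time: 21.8
eef_pos: [0.5168, 0.1982, 0.1774]
tcp_rot: [0.998, 0.062, 0.0, -0.0]
contact_force: [1.3, -0.4, -0.7]
opening: 0.82
finger_force: 0.0
```

```bash
python3 -c "
from h import *
c,im=shot('wrist','w8.png')
u=lambda b:(b*255).astype(np.uint8)
h=cv2.cvtColor(im,cv2.COLOR_BGR2HSV);H,S,V=cv2.split(h)
k=blob(u((H<11)&(S>140)&(V<175)),(220,60,430,330)); print(cv2.boundingRect(k),'mah',rect(c,k,.038))
for k in cv2.findContours(u((H>100)&(H<130)&(S>120)&(V>60)),cv2.RETR_EXTERNAL,cv2.CHAIN_APPROX_NONE)[0]:
  if cv2.contourArea(k)>300: print(cv2.boundingRect(k),rect(c,k,.02))
goto(509.8,350,190,28);print(ctrl.get_state()['eef_pos'])
"
```

```text
(284, 153, 69, 147) mah [518.2 198.8  99.4  43.4   7.1]
(279, 311, 77, 15) [445.4 190.3  57.3  11.5 -83.9]
(251, 110, 137, 21) [586.8 206.7  88.5  12.5 -82.9]
offset [ 0.0087 -0.1512 -0.0063] twist -20.9 | dist 0.152
[0.51997099 0.19893009 0.1835557 ]
```

View pics/w8.png

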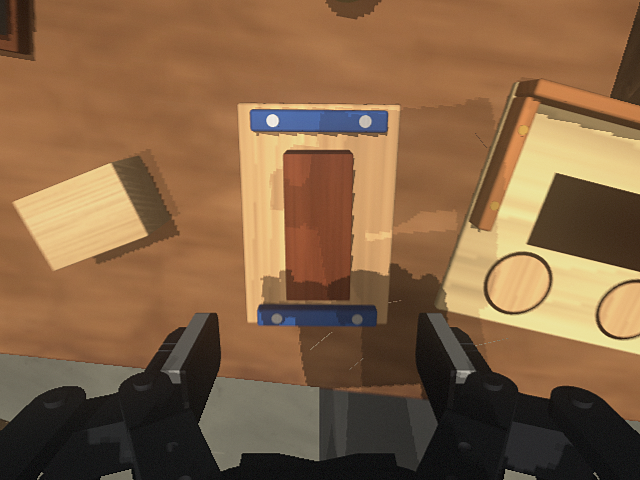

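Mahogany lies centred at (318,226) between the stops, measured within about 2 mm and 0.1°. Next the maple block, left at (80,218).

>>> step_arm --motion '[{"offset":[0.001,-0.01,0],"twist":-5},{"offset":[0.003,-0.03,0],"twist":-13},{"offset":[0.004,-0.05,0],"twist":-21},{"offset":[0.005,-0.07,0],"twist":-29},{"offset":[0.006,-0.09,0],"twist":-37},{"offset":[0.007,-0.105,0],"twist":-45},{"offset":[0.008,-0.12,0],"twist":-53},{"offset":[0.008,-0.135,0],"twist":-61},{"offset":[0.008,-0.145,0],"twist":-69},{"offset":[0.009,-0.15,0],"twist":-77},{"offset":[0.009,-0.151,0],"twist":-85},{"offset":[0.009,-0.151,0],"twist":-93}]'

```text
time: 23.05
eef_pos: [0.507, 0.3495, 0.1756]
tcp_rot: [0.64, 0.769, 0.0, 0.0]
contact_force: [-0.1, -0.1, 0.1]
opening: 0.82
finger_force: 0.0
```

>>> step_arm --motion '[{"offset":[0,0,0],"twist":-7},{"offset":[0,0,0],"twist":-13},{"offset":[0,0,0],"twist":-17},{"offset":[0,0,0],"twist":-18},{"offset":[0,0,0],"twist":-18}]'

```text
time: 23.55
eef_pos: [0.5071, 0.3491, 0.1756]
tcp_rot: [0.515, 0.857, 0.0, 0.0]
contact_force: [-0.0, 0.5, -0.7]
opening: 0.821
finger_force: 0.0
```

```bash
python3 -c "
from h import *
c,im=shot('wrist','w9.png')
u=lambda b:(b*255).astype(np.uint8)
h=cv2.cvtColor(im,cv2.COLOR_BGR2HSV);H,S,V=cv2.split(h)
k=blob(u((S<125)&(V>165)),(220,60,430,310)); print(cv2.boundingRect(k),'maple',rect(c,k,.045))
s=ctrl.get_state();print(s['eef_pos'],s['qpos'].round(2));goto(509.8,350,25,118)
"
```

```text
(281, 183, 80, 105) maple [509.  349.4  69.4  49.4 -62.7]
[0.50711547 0.34912144 0.17548806] [ 0.44  0.22  1.78 -0.    1.14 -0.05]
offset [-0.0005  0.0028  0.1505] twist 0.0 | dist 0.151
```

View pics/w9.png

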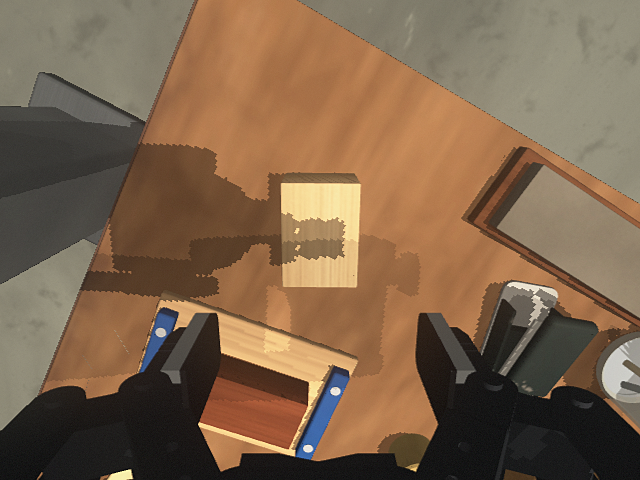

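The maple top spans (281..361, 183..288) and is centred between the jaws. Descending.

>>> step_arm --motion '[{"offset":[-0.001,0.002,0.015],"twist":0.4},{"offset":[-0.001,0.002,0.045],"twist":0.4},{"offset":[-0.001,0.002,0.08],"twist":0.4},{"offset":[-0.001,0.002,0.11],"twist":0.4},{"offset":[-0.001,0.002,0.132],"twist":0.4},{"offset":[-0.001,0.002,0.145],"twist":0.4},{"offset":[-0.001,0.002,0.152],"twist":0.4},{"offset":[-0.001,0.002,0.155],"twist":0.4},{"offset":[-0.001,0.002,0.155],"twist":0.4},{"offset":[-0.001,0.002,0.155],"twist":0.4}]'

```text
time: 24.6
eef_pos: [0.5103, 0.3496, 0.0217]
tcp_rot: [0.517, 0.856, 0.001, 0.001]
contact_force: [0.5, 0.3, -0.2]
opening: 0.821
finger_force: 0.0
```

>>> step_arm --motion '[{"offset":[0,0,0],"twist":0},{"offset":[0,0,0],"twist":0},{"offset":[0,0,0],"twist":0},{"offset":[0,0,0],"twist":0},{"offset":[0,0,0],"twist":0},{"offset":[0,0,0],"twist":0},{"offset":[0,0,0],"twist":0},{"offset":[0,0,0],"twist":0},{"offset":[0,0,0],"twist":0},{"offset":[0,0,-0.015],"twist":0},{"offset":[0,0,-0.05],"twist":0},{"offset":[0,0,-0.09],"twist":0}]' --gripper 0.025

```text
time: 25.8
eef_pos: [0.5074, 0.3482, 0.1091]
tcp_rot: [0.517, 0.856, -0.002, -0.002]
contact_force: [0.5, 0.0, -0.8]
opening: 0.578
finger_force: 53.3
```

```bash
python3 -c "
from h import *
goto(540,-10,130,83.3); s=ctrl.get_state();print(s['eef_pos'],s['opening'],s['contact_force'])"
```

```text
offset [-0.3323 -0.1378 -0.0202] twist 34.4 | dist 0.36
[0.50740353 0.34822213 0.1091005 ] 0.5783681021413418 [ 4.96957486e-01  4.41189215e-04 -8.09866375e-01]
```

>>> step_arm --motion '[{"offset":[-0.01,-0.004,-0.01],"twist":1},{"offset":[-0.036,-0.015,-0.02],"twist":4},{"offset":[-0.07,-0.029,-0.02],"twist":7},{"offset":[-0.108,-0.045,-0.02],"twist":11},{"offset":[-0.148,-0.061,-0.02],"twist":15},{"offset":[-0.188,-0.078,-0.02],"twist":19},{"offset":[-0.228,-0.094,-0.02],"twist":23},{"offset":[-0.264,-0.109,-0.02],"twist":27},{"offset":[-0.296,-0.123,-0.02],"twist":31},{"offset":[-0.32,-0.133,-0.02],"twist":34},{"offset":[-0.332,-0.138,-0.02],"twist":34.4},{"offset":[-0.332,-0.138,-0.02],"twist":34.4}]'

```text
time: 27.0
eef_pos: [0.541, -0.0102, 0.1296]
tcp_rot: [0.748, 0.664, -0.0, -0.001]
contact_force: [-0.4, 0.4, -1.1]
opening: 0.577
finger_force: 53.4
```

```bash
python3 -c "
from h import *
goto(540,-10,29.7,83.3); s=ctrl.get_state();print(s['eef_pos'],s['opening'],s['contact_force'])"
```

```text
offset [ 0.0001 -0.0008  0.0999] twist -0.1 | dist 0.1
[ 0.54095143 -0.01023803  0.12964745] 0.5769691220151777 [-0.44978322  0.43957642 -1.07156843]
```

>>> step_arm --motion '[{"offset":[0,-0.001,0.012],"twist":0},{"offset":[0,-0.001,0.036],"twist":0},{"offset":[0,-0.001,0.06],"twist":0},{"offset":[0,-0.001,0.08],"twist":0},{"offset":[0,-0.001,0.09],"twist":0},{"offset":[0,-0.001,0.095],"twist":0},{"offset":[0,-0.001,0.098],"twist":0},{"offset":[0,-0.001,0.1],"twist":0},{"offset":[0,-0.001,0.1],"twist":0},{"offset":[0,-0.001,0.1],"twist":0}]'

```text
time: 28.0
eef_pos: [0.5411, -0.0089, 0.0311]
tcp_rot: [0.747, 0.665, 0.0, 0.001]
contact_force: [-0.3, -0.1, -1.8]
opening: 0.577
finger_force: 53.4
```

>>> step_arm --motion '[{"offset":[0,0,0.0],"twist":0},{"offset":[0,0,0],"twist":0},{"offset":[0,0,0],"twist":0},{"offset":[0,0,0],"twist":0},{"offset":[0,0,0],"twist":0},{"offset":[0,0,0],"twist":0},{"offset":[0,0,-0.01],"twist":0},{"offset":[0,0,-0.03],"twist":0},{"offset":[0,0,-0.06],"twist":0},{"offset":[0,0,-0.09],"twist":0},{"offset":[0,0,-0.12],"twist":0},{"offset":[0,0,-0.15],"twist":0}]' --gripper 0.075

```text
time: 29.2
eef_pos: [0.5404, -0.0088, 0.1824]
tcp_rot: [0.747, 0.665, 0.0, 0.0]
contact_force: [1.2, -0.4, 0.3]
opening: 0.878
finger_force: 0.0
```

```bash
python3 -c "
from h import *
c,im=shot('wrist','w10.png')
print(ray(c,[(0,0)],0).shape)
s=ctrl.get_state();print(s['eef_pos'],s['qpos'].round(2))
goto(559,-251.5,180,5.9)
"
```

```text
(1, 2)
[ 0.54363531 -0.00927003  0.18850027] [-0.2   0.04  1.95  0.    1.13 -0.09]
offset [-0.2388  0.0433  0.0092] twist 77.4 | dist 0.243
```

View pics/w10.png

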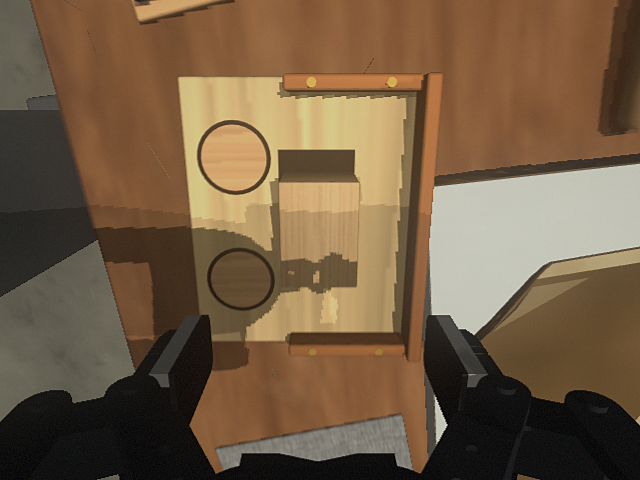

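Maple sits in the bay. Its top-face corners are near (278,181), (359,181), (357,288) and (279,288).

```bash
python3 -c "
from h import *
c=ctrl.calibration('wrist')
w=ray(c,[(278,181),(359,181),(357,288),(279,288)],.053)*1000;print(w.mean(0),w.round())
iw=ray(c,[(278,150),(355,150)],.008)*1000;print('inlay left edge',iw.mean(0),'centre',iw.mean(0)-52*np.array([.115,.993]))
print('rings',ray(c,[(234,157),(241,279)],.008)*1000)"
```

```text
[545.30948384 -11.53559381] [[525.  28.]
 [575.  21.]
 [567. -51.]
 [515. -44.]]
inlay left edge [550.62756279  39.54472962] centre [544.64756279 -12.09127038]
rings [[491.17856294  41.65729849]
 [480.06765853 -51.99215815]]
```

Relative to the inlay, maple is within about 1 mm (the absolute values are biased by arm motion). Now I'll fetch the amber bottle.

>>> step_arm --motion '[{"offset":[-0.01,0.002,0],"twist":4},{"offset":[-0.03,0.005,0],"twist":11},{"offset":[-0.056,0.01,0],"twist":18},{"offset":[-0.084,0.015,0],"twist":25},{"offset":[-0.112,0.02,0],"twist":32},{"offset":[-0.14,0.025,0],"twist":39},{"offset":[-0.168,0.03,0],"twist":46},{"offset":[-0.193,0.035,0],"twist":53},{"offset":[-0.214,0.039,0],"twist":60},{"offset":[-0.229,0.042,0],"twist":67},{"offset":[-0.238,0.043,0],"twist":73},{"offset":[-0.239,0.043,0],"twist":77.4}]' --gripper 0.065

```text
time: 30.45
eef_pos: [0.5553, -0.2526, 0.1809]
tcp_rot: [0.999, 0.049, 0.0, 0.0]
contact_force: [0.3, -0.3, 0.7]
opening: 0.761
finger_force: 0.0
```

>>> step_arm --motion '[{"offset":[0,0,0],"twist":0},{"offset":[0,0,0],"twist":0}]'

```text
time: 30.65
eef_pos: [0.5554, -0.2511, 0.1806]
tcp_rot: [0.999, 0.052, 0.0, 0.0]
contact_force: [1.1, 0.3, -0.1]
opening: 0.763
finger_force: 0.0
```

```bash
python3 -c "
from h import *
c,im=shot('wrist','w11.png')
print(proj(c,(.5588,-.2514,.098)),proj(c,(.4756,-.2604,.112)))
goto(558.8,-251.4,44,5.9)
"
```

```text
[319.9358679  254.92947328] [320.4187835  405.31502184]
offset [0.0033 0.0008 0.1366] twist 0.1 | dist 0.137
```

View pics/w11.png

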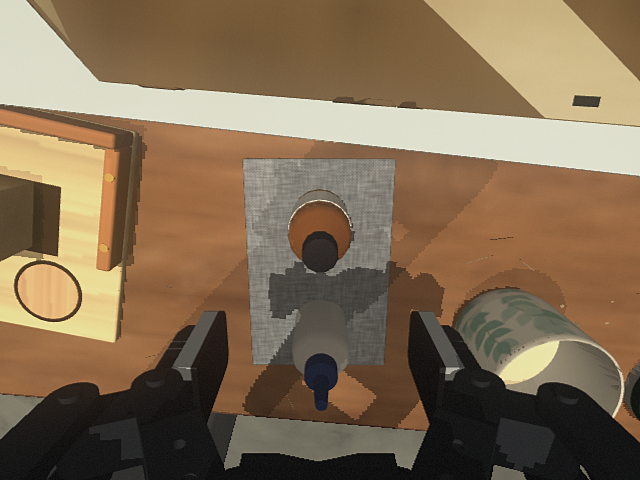

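The amber cap is at (320,252) and the white tip at (320,405), both as predicted. I'll descend on amber and grip.

>>> step_arm --motion '[{"offset":[0.003,0.001,0.01],"twist":0},{"offset":[0.003,0.001,0.035],"twist":0},{"offset":[0.003,0.001,0.06],"twist":0},{"offset":[0.003,0.001,0.085],"twist":0},{"offset":[0.003,0.001,0.108],"twist":0},{"offset":[0.003,0.001,0.124],"twist":0},{"offset":[0.003,0.001,0.133],"twist":0},{"offset":[0.003,0.001,0.1365],"twist":0},{"offset":[0.003,0.001,0.1365],"twist":0},{"offset":[0.003,0.001,0.1365],"twist":0}]'

```text
time: 31.7
eef_pos: [0.5593, -0.2523, 0.045]
tcp_rot: [0.999, 0.052, 0.001, 0.001]
contact_force: [-0.3, -0.2, -0.2]
opening: 0.764
finger_force: 0.0
```

>>> step_arm --motion '[{"offset":[0,0,0],"twist":0},{"offset":[0,0,0],"twist":0},{"offset":[0,0,0],"twist":0},{"offset":[0,0,0],"twist":0},{"offset":[0,0,0],"twist":0},{"offset":[0,0,0],"twist":0},{"offset":[0,0,0],"twist":0},{"offset":[0,0,0],"twist":0},{"offset":[0,0,0],"twist":0},{"offset":[0,0,-0.01],"twist":0},{"offset":[0,0,-0.035],"twist":0},{"offset":[0,0,-0.07],"twist":0}]' --gripper 0.01 --grip_force 35

```text
time: 32.9
eef_pos: [0.5564, -0.2506, 0.1117]
tcp_rot: [0.999, 0.051, -0.003, -0.002]
contact_force: [-0.2, -0.9, -0.5]
opening: 0.454
finger_force: 35.4
```

```bash
python3 -c "
from h import *
goto(487.9,42.3,148,-6.7); s=ctrl.get_state();print(s['eef_pos'],s['opening'],s['contact_force'])"
```

```text
offset [-0.0382 -0.2986 -0.0349] twist 12.6 | dist 0.303
[ 0.55638354 -0.25061678  0.11169642] 0.4538760828769713 [-0.17352285 -0.86602236 -0.45414607]
```

>>> step_arm --motion '[{"offset":[-0.001,-0.008,-0.015],"twist":0.5},{"offset":[-0.004,-0.027,-0.028],"twist":1.5},{"offset":[-0.008,-0.058,-0.035],"twist":3},{"offset":[-0.012,-0.093,-0.035],"twist":4.5},{"offset":[-0.017,-0.13,-0.035],"twist":6},{"offset":[-0.022,-0.168,-0.035],"twist":7.5},{"offset":[-0.027,-0.206,-0.035],"twist":9},{"offset":[-0.031,-0.24,-0.035],"twist":10.5},{"offset":[-0.035,-0.27,-0.035],"twist":11.6},{"offset":[-0.037,-0.289,-0.035],"twist":12.6},{"offset":[-0.038,-0.298,-0.035],"twist":12.6},{"offset":[-0.038,-0.298,-0.035],"twist":12.6}]'

```text
time: 34.1
eef_pos: [0.4892, 0.0416, 0.1483]
tcp_rot: [0.998, -0.057, -0.0, 0.0]
contact_force: [0.5, -0.3, -0.8]
opening: 0.456
finger_force: 35.4
```

>>> step_arm --motion '[{"offset":[0,0,0],"twist":0},{"offset":[0,0,0],"twist":0}]'

```text
time: 34.3
eef_pos: [0.4902, 0.0398, 0.1488]
tcp_rot: [0.998, -0.059, 0.0, 0.0]
contact_force: [0.2, 0.7, -0.5]
opening: 0.453
finger_force: 35.4
```

```bash
python3 -c "
from h import *
goto(487.9,42.2,49.2,-6.7); s=ctrl.get_state();print(s['eef_pos'],s['opening'],s['contact_force'])"
```

```text
offset [-0.0026 -0.0021  0.0996] twist -0.1 | dist 0.1
[0.49023411 0.03982131 0.14877751] 0.4526641686502725 [ 0.16274228  0.67016199 -0.54997893]
```

>>> step_arm --motion '[{"offset":[-0.0015,-0.0015,0.012],"twist":0},{"offset":[-0.0015,-0.0015,0.035],"twist":0},{"offset":[-0.0015,-0.0015,0.058],"twist":0},{"offset":[-0.0015,-0.0015,0.076],"twist":0},{"offset":[-0.0015,-0.0015,0.087],"twist":0},{"offset":[-0.0015,-0.0015,0.093],"twist":0},{"offset":[-0.0015,-0.0015,0.096],"twist":0},{"offset":[-0.0015,-0.0015,0.098],"twist":0},{"offset":[-0.0015,-0.0015,0.099],"twist":0},{"offset":[-0.0015,-0.0015,0.099],"twist":0}]'

```text
time: 35.3
eef_pos: [0.4891, 0.0423, 0.0504]
tcp_rot: [0.998, -0.058, 0.001, 0.0]
contact_force: [0.2, 0.1, -1.1]
opening: 0.454
finger_force: 35.4
```

>>> step_arm --motion '[{"offset":[0,0,0.0],"twist":0},{"offset":[0,0,0],"twist":0},{"offset":[0,0,0],"twist":0},{"offset":[0,0,0],"twist":0},{"offset":[0,0,0],"twist":0},{"offset":[0,0,0],"twist":0},{"offset":[0,0,-0.01],"twist":0},{"offset":[0,0,-0.03],"twist":0},{"offset":[0,0,-0.06],"twist":0},{"offset":[0,0,-0.09],"twist":0},{"offset":[0,0,-0.12],"twist":0},{"offset":[0,0,-0.125],"twist":0}]' --gripper 0.065

```text
time: 36.5
eef_pos: [0.4913, 0.042, 0.18]
tcp_rot: [0.998, -0.058, 0.005, 0.0]
contact_force: [0.9, 0.4, -0.6]
opening: 0.759
finger_force: 0.0
```

```bash
python3 -c "
from h import *
c,im=shot('wrist','w12.png')
print(proj(c,(.488,.0418,.103)))
goto(475.6,-260.4,175,5.9);s=ctrl.get_state();print(s['eef_pos'])
h=cv2.cvtColor(im,cv2.COLOR_BGR2HSV);V=h[:,:,2]
k=blob(((V<90)*255).astype(np.uint8),(290,240,350,305));(x,y),r=cv2.minEnclosingCircle(k);print(x,y,r,ray(c,[(x,y)],.103)*1000)
"
```

```text
[320.02036582 271.58003932]
offset [0.0203 0.3022 0.0038] twist -12.6 | dist 0.303
[0.4906487  0.04214134 0.17870029]
319.5 282.0172424316406 36.78993225097656 [[482.21802547  42.74993622]]
```

Amber was set down at TCP (489,42), matching where it was picked up. Now the white bottle.

>>> step_arm --motion '[{"offset":[0.001,0.01,0],"twist":-0.5},{"offset":[0.002,0.035,0],"twist":-2},{"offset":[0.005,0.07,0],"twist":-4},{"offset":[0.007,0.108,0],"twist":-6},{"offset":[0.01,0.148,0],"twist":-8},{"offset":[0.013,0.188,0],"twist":-10},{"offset":[0.015,0.225,0],"twist":-11.5},{"offset":[0.017,0.258,0],"twist":-12.6},{"offset":[0.019,0.284,0],"twist":-12.6},{"offset":[0.02,0.298,0],"twist":-12.6},{"offset":[0.02,0.302,0],"twist":-12.6},{"offset":[0.02,0.302,0],"twist":-12.6}]'

```text
time: 37.75
eef_pos: [0.4728, -0.2596, 0.1737]
tcp_rot: [0.999, 0.051, -0.001, -0.001]
contact_force: [-0.2, 0.3, -0.3]
opening: 0.759
finger_force: 0.0
```

>>> step_arm --motion '[{"offset":[0.02,0.302,0],"twist":0},{"offset":[0,0,0],"twist":0}]'

```text
time: 37.95
eef_pos: [0.4737, -0.2673, 0.1705]
tcp_rot: [0.999, 0.047, -0.002, -0.0]
contact_force: [1.1, 2.4, 0.8]
opening: 0.763
finger_force: 0.0
```

```bash
python3 -c "
from h import *
goto(475.6,-260.4,58.8,5.9);s=ctrl.get_state();print(s['eef_pos'])
c,im=shot('wrist','w13.png');print(proj(c,(.4756,-.2604,.112)))
h=cv2.cvtColor(im,cv2.COLOR_BGR2HSV);H,S,V=cv2.split(h)
k=blob((((H>100)&(H<135)&(S>80)&(V>40))*255).astype(np.uint8),(260,200,380,330));print(cv2.boundingRect(k))
"
```

```text
offset [ 0.003  -0.0066  0.1117] twist -0.5 | dist 0.112
[ 0.47373309 -0.26732294  0.1705274 ]
[304.80835771 272.58816993]
(288, 238, 28, 40)
```

I mistyped a row in that settling call. The arm jogged about 5 cm in the air and came back, touching nothing. I'll let it settle and recheck.

>>> step_arm --motion '[{"offset":[0,0,0],"twist":0},{"offset":[0,0,0],"twist":0},{"offset":[0,0,0],"twist":0}]'

```text
time: 38.3
eef_pos: [0.474, -0.2597, 0.176]
tcp_rot: [0.999, 0.052, 0.001, 0.001]
contact_force: [-0.6, -0.5, 0.2]
opening: 0.768
finger_force: 0.0
```

```bash
python3 -c "
from h import *
goto(475.6,-260.4,58.8,5.9);s=ctrl.get_state();print(s['eef_pos'],s['contact_force'])
c,im=shot('wrist','w14.png');print(proj(c,(.4756,-.2604,.112)),proj(c,(.4756,-.2604,.08)))
h=cv2.cvtColor(im,cv2.COLOR_BGR2HSV);H,S,V=cv2.split(h)
k=blob((((H>100)&(H<135)&(S>80)&(V>40))*255).astype(np.uint8),(260,200,380,330));print(cv2.boundingRect(k))
"
```

```text
offset [0.0013 0.0007 0.1172] twist 0.1 | dist 0.117
[ 0.47402787 -0.25966454  0.17600738] [-0.63238261 -0.52712739  0.21929204]
[320.35499648 271.11430867] [319.93384935 250.65467352]
(303, 237, 37, 42)
```

View pics/w14.png

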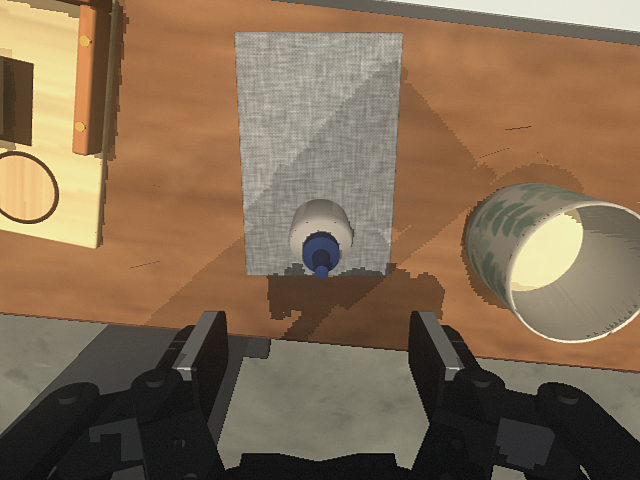

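The white bottle is centred (tip at (321,273)). I'll descend and grip.

>>> step_arm --motion '[{"offset":[0.001,0,0.01],"twist":0},{"offset":[0.001,0,0.03],"twist":0},{"offset":[0.001,0,0.055],"twist":0},{"offset":[0.001,0,0.08],"twist":0},{"offset":[0.001,0,0.098],"twist":0},{"offset":[0.001,0,0.11],"twist":0},{"offset":[0.001,0,0.115],"twist":0},{"offset":[0.001,0,0.117],"twist":0},{"offset":[0.001,0,0.117],"twist":0},{"offset":[0.001,0,0.117],"twist":0}]'

```text
time: 39.35
eef_pos: [0.475, -0.2604, 0.0589]
tcp_rot: [0.999, 0.052, 0.001, 0.001]
contact_force: [0.3, -0.9, -0.3]
opening: 0.764
finger_force: 0.0
```

>>> step_arm --motion '[{"offset":[0,0,0],"twist":0},{"offset":[0,0,0],"twist":0},{"offset":[0,0,0],"twist":0},{"offset":[0,0,0],"twist":0},{"offset":[0,0,0],"twist":0},{"offset":[0,0,0],"twist":0},{"offset":[0,0,0],"twist":0},{"offset":[0,0,0],"twist":0},{"offset":[0,0,0],"twist":0},{"offset":[0,0,-0.01],"twist":0},{"offset":[0,0,-0.035],"twist":0},{"offset":[0,0,-0.07],"twist":0}]' --gripper 0.01

```text
time: 40.55
eef_pos: [0.4725, -0.2584, 0.1261]
tcp_rot: [0.999, 0.051, -0.002, -0.002]
contact_force: [0.4, -0.1, -0.9]
opening: 0.435
finger_force: 35.2
```

```bash
python3 -c "
from h import *
goto(476.4,-48.7,150,-6.7); s=ctrl.get_state();print(s['eef_pos'],s['opening'],s['contact_force'])"
```

```text
offset [ 0.0253 -0.2083 -0.0231] twist 12.6 | dist 0.211
[ 0.47252872 -0.25842728  0.12612887] 0.4345338321265474 [ 0.44705064 -0.12116528 -0.93764328]
```

>>> step_arm --motion '[{"offset":[0.001,-0.008,-0.01],"twist":0.5},{"offset":[0.003,-0.026,-0.02],"twist":1.5},{"offset":[0.006,-0.05,-0.023],"twist":3},{"offset":[0.009,-0.076,-0.023],"twist":4.5},{"offset":[0.012,-0.102,-0.023],"twist":6},{"offset":[0.015,-0.128,-0.023],"twist":7.5},{"offset":[0.018,-0.154,-0.023],"twist":9},{"offset":[0.02,-0.178,-0.023],"twist":10.5},{"offset":[0.022,-0.196,-0.023],"twist":11.6},{"offset":[0.0235,-0.206,-0.023],"twist":12.6},{"offset":[0.0235,-0.21,-0.023],"twist":12.6},{"offset":[0.0235,-0.21,-0.023],"twist":12.6}]'

```text
time: 41.75
eef_pos: [0.4754, -0.0478, 0.1501]
tcp_rot: [0.998, -0.058, -0.001, -0.0]
contact_force: [-0.4, 0.8, -0.8]
opening: 0.435
finger_force: 35.2
```

>>> step_arm --motion '[{"offset":[0,0,0],"twist":0},{"offset":[0,0,0],"twist":0},{"offset":[0,0,0],"twist":0}]'

```text
time: 42.05
eef_pos: [0.4761, -0.0491, 0.1508]
tcp_rot: [0.998, -0.059, -0.0, 0.0]
contact_force: [0.3, -0.5, -0.4]
opening: 0.436
finger_force: 35.2
```

```bash
python3 -c "
from h import *
goto(476.4,-48.7,64,-6.7); s=ctrl.get_state();print(s['eef_pos'],s['opening'],s['contact_force'])"
```

```text
offset [ 0.0002 -0.0004  0.0868] twist -0.0 | dist 0.087
[ 0.47611897 -0.04905284  0.15079145] 0.4356070403417337 [ 0.29621262 -0.47036491 -0.40971138]
```

>>> step_arm --motion '[{"offset":[0,0,0.01],"twist":0},{"offset":[0,0,0.03],"twist":0},{"offset":[0,0,0.05],"twist":0},{"offset":[0,0,0.066],"twist":0},{"offset":[0,0,0.075],"twist":0},{"offset":[0,0,0.08],"twist":0},{"offset":[0,0,0.084],"twist":0},{"offset":[0,0,0.086],"twist":0},{"offset":[0,0,0.087],"twist":0},{"offset":[0,0,0.087],"twist":0},{"offset":[0,0,0.087],"twist":0}]'

```text
time: 43.15
eef_pos: [0.4765, -0.0487, 0.0643]
tcp_rot: [0.998, -0.058, 0.0, 0.0]
contact_force: [0.2, 0.1, -0.9]
opening: 0.432
finger_force: 35.2
```

>>> step_arm --motion '[{"offset":[0,0,0.0],"twist":0},{"offset":[0,0,0],"twist":0},{"offset":[0,0,0],"twist":0},{"offset":[0,0,0],"twist":0},{"offset":[0,0,0],"twist":0},{"offset":[0,0,0],"twist":0},{"offset":[0,0,-0.01],"twist":0},{"offset":[0,0,-0.03],"twist":0},{"offset":[0,0,-0.06],"twist":0},{"offset":[0,0,-0.09],"twist":0},{"offset":[0,0,-0.12],"twist":0},{"offset":[0,0,-0.15],"twist":0}]' --gripper 0.07

```text
time: 44.35
eef_pos: [0.476, -0.0485, 0.2159]
tcp_rot: [0.998, -0.058, 0.0, 0.0]
contact_force: [0.4, 0.7, -0.7]
opening: 0.818
finger_force: 0.0
```

>>> step_arm --motion '[{"offset":[0,0,-0.02],"twist":0},{"offset":[0,0,-0.035],"twist":0},{"offset":[0,0,-0.04],"twist":0},{"offset":[0,0,-0.04],"twist":0},{"offset":[0,0,-0.04],"twist":0},{"offset":[0,0,-0.04],"twist":0}]'

```text
time: 44.95
eef_pos: [0.4754, -0.0483, 0.2523]
tcp_rot: [0.998, -0.058, -0.001, -0.0]
contact_force: [-0.3, 0.1, 0.2]
opening: 0.818
finger_force: 0.0
```

```bash
python3 -c "
from h import *
s=ctrl.get_state();print(s['eef_pos'],s['contact_force'])
c,im=shot('wrist');print(proj(c,(.488,.0418,.103)),proj(c,(.4764,-.049,.117)))
i2=ctrl.read_camera('side')
cv2.imwrite('pics/w15.png',np.hstack([im[0:360,60:480],cv2.resize(i2[215:395,225:425],None,fx=1.9,fy=2)]))
"
```

```text
[ 0.47540233 -0.0483277   0.25225823] [-0.2714637   0.13854175  0.19339465]
[184.75431141 224.42354702] [319.54704354 231.30297819]
```

View pics/w15.png

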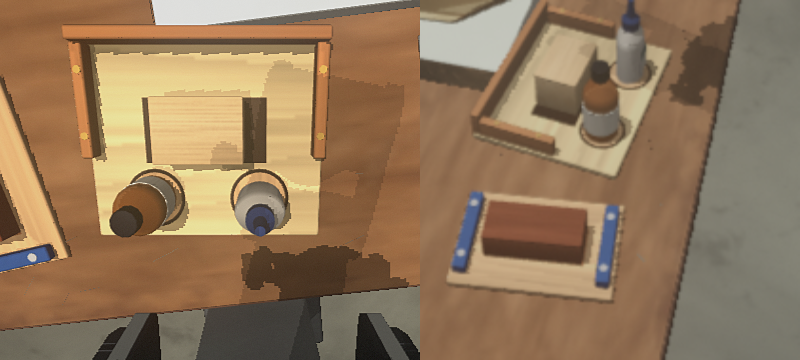

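The amber cap is at (185,222) and the white tip at (320,233), both as predicted. Maple is centred on the inlay to about 1 mm and mahogany lies between the stops. Handing in.

```bash
python3 -c "
from plant import ctrl
print(ctrl.sign_off())"
```

```text
the job is handed in; nothing more can be done
None
```

I handed in the job after about 45 s of robot time; the judge's verdict wasn't shown. In the last pictures, mahogany was about 2 mm off centre on the gluing board, maple about 1 mm off centre in the caddy, and both bottles stood upright on their own rings. The beaker was not touched.

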